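Open the counter safe from day lock by feel

TASK

The counter safe is on day lock: ease its dial anticlockwise until you feel it drop into its hidden notch, leave it there, then turn the bolt handle clockwise all the way and raise the lid to about 30 degrees, where it stays up by itself. Never force the handle against a dial that is not in its notch, and leave the other things on the counter where they are.

Things in the scene. Friction and masses are not known exactly. Their poses are not given: they have to be found in the camera images.
- safe: Top-opening grey steel safe, fixed, 300 mm deep (its x), 360 wide (y); lid's top 125 mm above the counter. Origin: centre of the underside; front (-x) to the robot. Lid hinged on the far upper edge (x = +150, z = 115 mm). Vertical axes: dial at x = -45, y = 54 mm, bolt handle at x = -30, y = -55.
- knob (a point): On the axis of the dial's knob at gripping height, 36 mm above the lid's top; axes those of the lid (the safe's while shut). The knob is round, black, fluted, 38 mm across, from 12 to 46 mm above the lid's top, amid a flat ticked disc 80 mm across whose face is 12 mm above the lid's top.
- dial: The dial (disc and knurled knob), origin on its axis at the lid's top. Turned anticlockwise from above, its hidden notch comes after 0.3 to 1.5 rad. Drag is even, 0.05 to 0.1 N m; over 0.2 rad before the notch's bottom the drag vanishes and the dial pulls on (0.1 to 0.2 N m), just past it it pulls back (0.1 to 0.5). Let go within 0.1 rad of the bottom it settles in; turned past, it locks again.
- handle: Steel bolt handle, origin on its axis at the lid's top. Flat arm along its own -y, top 21 mm above the lid, 90 mm to an upright stem with a black ball. Shut: points to the safe's -y (right). Turns clockwise from above, ball towards the robot, 0.75 rad to a hard stop; takes 3 to 4 N at the ball, stays put. Dial not in the notch: blocked after 0.02 rad; over 18 N at the ball is forcing.
- ball (a point): Centre of the handle's ball, 30 mm across, 47 mm above the lid's top, 90 mm from the handle's axis. Clear around it and down to the arm, 26 mm below its centre. It moves with handle and lid.
- lid (a joint): Lid angle, rad: 0 shut, grows as the near edge rises, stop at 1.25. Locked until the handle is at its end (0.75 rad). Balanced by a strut and a stiff hinge: 4 to 7 N at the ball lifts it and it stays where left; above about 0.9 rad it rises by itself.
- cleaner: Blue spray bottle, 68 mm across, 210 mm high, at the right. Origin: centre of its underside. Leave it alone.
- tape: Black desk tape dispenser, 160 x 62 x 88 mm, at the right. Origin: centre of its underside. Leave it alone.
- envelopes: White box of envelopes, 115 x 230 x 75 mm, at the left. Origin: centre of its underside. Leave it alone.
- pens: Dark cup of pens, 76 mm across, 140 mm high with the pens, at the left. Origin: centre of its underside. Leave it alone.

How it is judged:
By the outcome, as a careful person would: the job done as asked, in the order asked, and still so for the second after the job is handed in, with the robot touching nothing.
It also fails if it takes over 72 s, if anything falls off the work surface, if the arm or the gripper's body presses on something with over 40 N, if the wrist force passes 120 N, or if a joint passes its speed limit or range.

ROBOT

A 6-joint arm with a two-finger parallel gripper is mounted at the origin on the work surface. World frame = base frame: x ahead of the robot, y to its left, z up, the work surface at z = 0. Lengths are in mm, angles in rad, forces in N, time in s.
With the tool pointing down it reaches from about 275 to 825 mm from the base axis. Payload 4.9 kg.
Tool frame: the origin (TCP) lies at the very end of the fingers, on their centre line; the grasp point (between the pads) lies 19 mm behind it; z points along the fingers, y is the direction in which the jaws open and shut (so a half turn about z gives the same grasp; the last joint's range is limited). The gripper opens to 85 mm and grips with 20 to 120 N. Pads are 22 mm wide; open, the fingers measure 114 mm over their backs; the gripper's body (76 mm by 85 mm) begins 54 mm behind the grasp point. The pads swing forward as they close: fully open they stand 13 mm farther back than shut.
Start: joints at [1.12, 0.326, -0.193, 1.052, 0, 1.437], TCP at [171.335, 522.65, 231.281] pointing down, gripper open.
Joint ranges: [-2.65, 2.65], [-0.97, 1.79], [-1.3, 1.35], [-1.93, 2.1], [-1.47, 1.37], [-3.14, 3.14]. Speed limits (rad/s): [2.57, 2.57, 3.14, 3.14, 3.14, 3.14].

INTERFACE

Orientations are given as [roll, pitch, yaw] about the fixed x, y, z axes, in that order (R = Rz(yaw) Ry(pitch) Rx(roll)).
In Python, from bench import bot, solve_ik, imaging gives the robot as it stands. Calls block until the motion is done:
- bot.move_ptp(position, orientation): joint-space move of the TCP to a pose.
- bot.movel(position, rot=None, max_speed=150, threshold=None): straight line of the TCP; rot=None keeps the orientation; max_speed is the mean speed in mm/s. With threshold (N) it stops when the force on the tool has changed by that much, and returns True; else False.
- bot.move_j(angles): joint-space move.
- bot.grip(opening, effort=None): opening from 0.0 (shut) to 1.0 (fully open); effort is the grip in N (None keeps the last); returns when the fingers have stopped.
- bot.dwell(seconds).
- solve_ik(position, orientation): joint angles nearest the present ones, or None.
- bot.get_state(): the state.
- imaging.capture(name): name is "side" or "top"; returns the picture (400x640x3 uint8, blue, green, red); there is no depth.
- imaging.camera_model(name): a dict with "K" (3x3 intrinsics, pixels), "position" and "rotation" of the camera in the world. Camera axes: x right, y up, looking along -z (the intrinsics and any distortion apply to the point x, -y, -z); pixel columns grow to the right and rows downward; lengths in mm; the calibration is good to about 2 mm. A picture is of the moment at which its call begins. camera_model takes no time and is no camera call.
A pose or a line that the arm cannot do raises bot.IKError and nothing moves.
- bot.sign_off(): hands the job in, once; it reports no verdict.
The state is a dict: "t": time; "qpos": joint angles; "joint_velocities": joint speeds; "effort": joint torques, N m; "tcp_pos": TCP position; "orientation": TCP orientation; "contact_force": force on the tool from outside, world axes, zero at the start; "wrist_torque": the same for the moment, N m; "opening": opening from 0.0 (shut) to 1.0 (fully open).
Only numpy, scipy, OpenCV 4.12 (cv2) and the standard library are available. Lean on these libraries where they do the work, as an engineer would, in place of code of your own. Each camera call takes 0.05 s, during which the arm holds its last target. There are 200 camera calls.

## Working session

There is one attempt and no reset: what is moved stays moved. The work goes in short steps, each a Python script; the robot and the scene stay as the last script left them, time stands still between calls to the robot, and variables do not carry over. Pictures are saved under pics/ and viewed, about 8 in all and at most 12, crops included, and the job is handed in when it is done.

```bash
ls; mkdir -p pics; python3 - <<'E'
from bench import bot, solve_ik, imaging
import cv2
for n in("top","side"):
    cv2.imwrite(f"pics/{n}0.png",imaging.capture(n)); print(n,imaging.camera_model(n))
s=bot.get_state();print(s)
E
```

```text
pics
top {'K': array([[511.93463845,   0.        , 318.88176734],
       [  0.        , 511.93463845, 198.22393241],
       [  0.        ,   0.        ,   1.        ]]), 'position': array([ 469.29879424,   -7.51106195, 1643.53182388]), 'rotation': array([ 0.05616082, -0.00275978, -1.56663553])}
side {'K': array([[385.22737151,   0.        , 318.39554463],
       [  0.        , 385.22737151, 196.60969577],
       [  0.        ,   0.        ,   1.        ]]), 'position': array([ 278.73991372, -982.0840518 , 1024.50250366]), 'rotation': array([ 0.84632085, -0.011272  , -0.28775568])}
{'t': 0.1, 'qpos': array([ 1.11978125e+00,  3.26888340e-01, -1.93460345e-01,  1.05199504e+00,
        3.33343841e-07,  1.43659517e+00]), 'joint_velocities': array([-0.00091779, -0.00403994,  0.00163185,  0.00071994, -0.00016201,
       -0.00065513]), 'effort': array([ 2.34703963e-03, -4.44237328e+01,  2.63038337e+01,  7.86422810e-03,
       -1.25201080e-05,  1.69531535e-06]), 'tcp_pos': array([171.11395747, 522.17098274, 230.57895178]), 'orientation': array([-3.14005921e+00, -2.07369894e-04,  2.82477857e+00]), 'contact_force': array([-0.1911265 , -0.4335745 , -0.83233774]), 'wrist_torque': array([ 0.00494259,  0.00060214, -0.03715262]), 'opening': 1.0034591943948765}
```

View pics/top0.png

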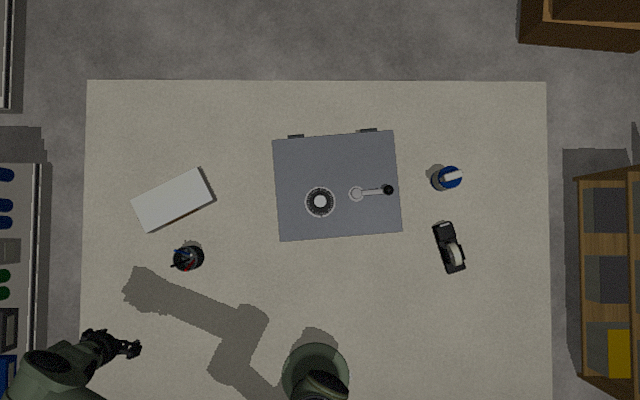

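View pics/side0.png

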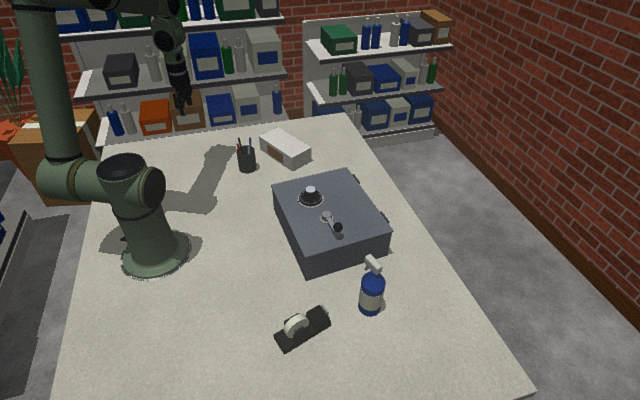

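Top view: safe lid corners are about (272,140), (393,129), (402,230), (280,241), knob at (320,201), ball at (388,189). Bottle and tape stand to the right, envelopes and pens to the left. I'll zoom in for precision.

```bash
python3 - <<'E'
import cv2,numpy as np
t=cv2.imread("pics/top0.png")[120:250,260:410]; s=cv2.imread("pics/side0.png")[160:280,265:395]
a=cv2.resize(t,None,fx=4,fy=4,interpolation=cv2.INTER_CUBIC)
a=np.clip(a*1.6,0,255).astype('u1')
b=np.clip(cv2.resize(s,None,fx=4,fy=4,interpolation=cv2.INTER_CUBIC)*1.6,0,255).astype('u1')
cv2.imwrite("pics/tz.png",a);cv2.imwrite("pics/sz.png",b)
E
```

```text
(no output)
```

View pics/tz.png

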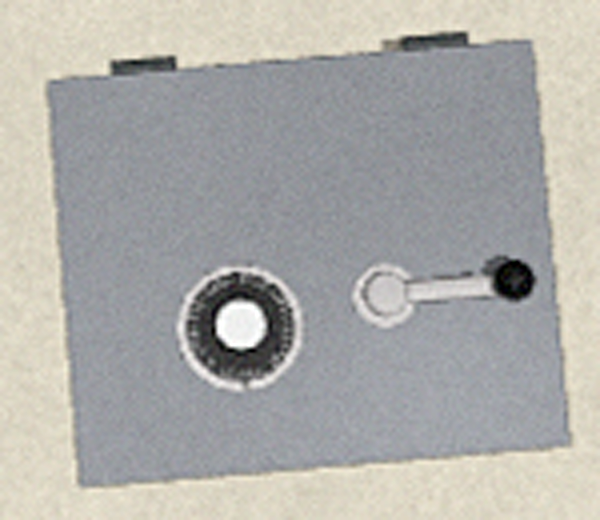

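View pics/sz.png

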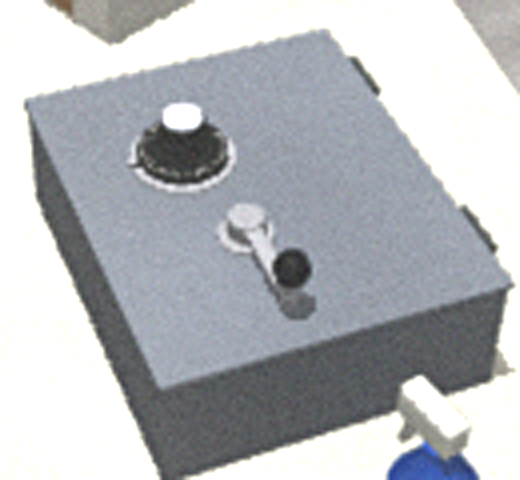

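Crop pixels (4x). Top: lid corners (48,80), (533,41), (571,444), (79,487), knob cap (241,324), ball (513,279). Side: corners (25,102), (322,30), (513,285), (163,388), cap (182,115), ball (292,269). I'll fit the safe pose jointly.

```bash
cat >h.py <<'E'
import numpy as np, cv2
from scipy.spatial.transform import Rotation as R
from bench import bot, solve_ik, imaging
def proj(n,P):
    c=imaging.camera_model(n); M=R.from_euler('xyz',c['rotation']).as_matrix()
    q=(np.atleast_2d(P)-c['position'])@M
    return np.c_[c['K'][0,0]*q[:,0]/-q[:,2]+c['K'][0,2], c['K'][1,1]*q[:,1]/q[:,2]+c['K'][1,2]]
E
python3 - <<'E'
from h import *
from scipy.optimize import least_squares
L=np.array([[150,180,125],[150,-180,125],[-150,-180,125],[-150,180,125],[-45,54,171],[-30,-145,172]],float)
t=np.array([[48,80],[533,41],[571,444],[79,487],[241,324],[513,279]])/4+[260,120]-.375
s=np.array([[322,30],[513,285],[163,388],[25,102],[182,107],[292,269]])/4+[265,160]-.375
def W(p): return L@R.from_euler('z',p[2]).as_matrix().T+[p[0],p[1],0]
for mode in ("both","top","side"):
    f=lambda p:np.r_[(proj("top",W(p))-t).ravel()*(mode!="side"),(proj("side",W(p))-s).ravel()*(mode!="top")]
    r=least_squares(f,[500,0,0]); print(mode,r.x.round(4)); print(r.fun.reshape(-1,2).round(1).tolist())
    if mode=="both": print(W(r.x).round(1))
from scipy.optimize import least_squares as ls
def tri(a,b): return ls(lambda P:np.r_[(proj("top",P)-a).ravel(),(proj("side",P)-b).ravel()],[500,0,150]).x
for i in range(6): print(tri(t[i],s[i]).round(1))
E
```

```text
both [ 5.947696e+02 -6.406090e+01  9.000000e-02]
[[0.7, 0.5], [-0.7, 0.1], [-0.8, -0.6], [1.1, -0.9], [0.1, 0.0], [0.4, 0.2], [0.5, -0.5], [-0.5, -1.0], [-0.5, -0.7], [-0.0, -0.8], [-0.2, 2.6], [-0.2, -0.1]]
[[ 728.   128.7  125. ]
 [ 760.3 -229.9  125. ]
 [ 461.5 -256.8  125. ]
 [ 429.2  101.7  125. ]
 [ 545.1  -14.3  171. ]
 [ 577.9 -211.2  172. ]]
top [ 5.944057e+02 -6.372220e+01  8.850000e-02]
[[0.6, 0.5], [-0.8, 0.3], [-0.9, -0.4], [0.9, -0.9], [-0.1, 0.1], [0.3, 0.4], [0.0, -0.0], [-0.0, -0.0], [-0.0, -0.0], [-0.0, -0.0], [-0.0, 0.0], [-0.0, -0.0]]
side [ 5.950969e+02 -6.474520e+01  9.210000e-02]
[[0.0, 0.0], [-0.0, -0.0], [-0.0, -0.0], [0.0, -0.0], [0.0, -0.0], [0.0, -0.0], [0.5, -0.4], [-0.3, -1.0], [-0.2, -0.5], [0.0, -0.6], [-0.0, 2.7], [0.1, 0.1]]
[729.1 131.4 120.8]
[ 761.2 -232.5  122.6]
[ 461.  -259.4  124.9]
[427.5 105.2 118.6]
[545.1 -14.2 182.3]
[ 578.7 -210.3  170.6]
```

```bash
cat >>h.py <<'E'
SX,SY,SA=594.7,-64.2,0.09
def S(p): return R.from_euler('z',SA).apply(p)+[SX,SY,0]
KN=S([-45,54,161])
pi=np.pi
def lidp(p,a):  # safe-frame point p carried by lid opened by a
    h=np.array([150,0,115.]); return S(R.from_euler('y',a).apply(np.array(p)-h)+h)
def ballp(th,a=0): return lidp([-30-90*np.sin(th),-55-90*np.cos(th),172],a)
def show(*x):
    s=bot.get_state(); print(*x,'t%.2f'%s['t'],s['tcp_pos'].round(1),s['orientation'].round(3),'F',s['contact_force'].round(2),'M',s['wrist_torque'].round(3),'op%.3f'%s['opening']); return s
E
python3 - <<'E'
from h import *
for y in (2.2,3,4.0):
    print(y,[None if q is None else np.round(q,2) for q in (solve_ik(KN-[0,0,19],[pi,0,y]),solve_ik(KN+[0,0,80],[pi,0,y]))])
for th in (0,.4,.75): 
    b=ballp(th); print(b.round(1),np.round(solve_ik(b-[0,0,19],[pi,0,pi+SA+.75-th]),2))
for a in (.2,.52):
    b=ballp(.75,a)
    for tilt in (0,a/2,a):
        Rm=R.from_euler('z',SA)*R.from_euler('y',tilt)*R.from_euler('z',pi)*R.from_euler('x',pi)
        z=Rm.apply([0,0,1]); q=solve_ik(b+19*z,Rm.as_euler('xyz')); print(a,tilt,b.round(1),z.round(2),None if q is None else np.round(q,2))
show()
bot.move_ptp(KN+[0,0,70],[pi,0,2.2]); show()
bot.movel(KN-[0,0,19],max_speed=100,threshold=15); show('down')
E
```

```text
2.2 [array([-0.16,  0.39, -0.34,  0.84,  0.  ,  0.78]), array([-0.16,  0.31, -0.19,  1.07,  0.  ,  0.78])]
3 [array([-0.16,  0.39, -0.34,  0.84,  0.  , -0.02]), array([-0.16,  0.31, -0.19,  1.07,  0.  , -0.02])]
4.0 [array([-0.16,  0.39, -0.34,  0.84,  0.  , -1.02]), array([-0.16,  0.31, -0.19,  1.07,  0.  , -1.02])]
[ 577.9 -211.3  172. ] [-0.47  0.5  -0.13  0.94  0.   -1.31]
[ 542.3 -207.4  172. ] [-0.49  0.44 -0.23  0.9   0.   -0.93]
[ 514.6 -192.8  172. ] [-0.49  0.39 -0.31  0.87  0.   -0.58]
0.2 0 [ 530.7 -191.3  218.8] [-0.  0. -1.] [-0.48  0.37 -0.21  0.99  0.   -0.57]
0.2 0.1 [ 530.7 -191.3  218.8] [-0.1  -0.01 -1.  ] [-0.45  0.44 -0.11  1.11 -0.05 -0.54]
0.2 0.2 [ 530.7 -191.3  218.8] [-0.2  -0.02 -0.98] [-0.43  0.51 -0.01  1.23 -0.1  -0.51]
0.52 0 [ 574.6 -187.4  284.4] [-0.  0. -1.] [-0.44  0.41  0.02  1.18  0.   -0.53]
0.52 0.26 [ 574.6 -187.4  284.4] [-0.26 -0.02 -0.97] [-0.38  0.61  0.31  1.51 -0.12 -0.46]
0.52 0.52 [ 574.6 -187.4  284.4] [-0.49 -0.04 -0.87] [-0.34  0.84  0.64  1.85 -0.21 -0.38]
t0.10 [171.1 522.2 230.6] [-3.14  -0.     2.825] F [-0.19 -0.43 -0.83] M [ 0.005  0.001 -0.037] op1.003
t2.43 [545.  -13.6 231. ] [ 3.142 -0.     2.201] F [-0.13  0.42 -0.1 ] M [-0.045  0.016  0.005] op1.003
down t3.48 [545.6 -14.5 142.6] [3.141e+00 1.000e-03 2.200e+00] F [0.69 0.05 0.05] M [ 0.017 -0.025 -0.012] op1.000
```

```bash
cat >>h.py <<'E'
def avg(n=10,dt=.01):
    a=[]
    for _ in range(n):
        s=bot.get_state(); a.append(np.r_[s['contact_force'],s['wrist_torque'],s['orientation'][2]%(2*pi),s['tcp_pos']]); bot.dwell(dt)
    return np.mean(a,0),np.std(a,0)
E
python3 - <<'E'
from h import *
print(*[x.round(3) for x in avg()])
bot.grip(0.0,30); show('grip')
print(*[x.round(3) for x in avg()])
E
```

```text
[ 6.50000e-02  7.50000e-02  4.11000e-01  1.00000e-02  1.00000e-03
  1.00000e-02  2.20000e+00  5.45626e+02 -1.45280e+01  1.42713e+02] [0.523 0.345 0.425 0.028 0.023 0.029 0.    0.035 0.016 0.056]
grip t4.06 [546.4 -13.7 142.7] [3.138 0.    2.201] F [2.36 5.21 2.49] M [ 0.798 -0.598  0.004] op0.434
[ 3.12200e+00  4.12500e+00  2.36700e+00  8.06000e-01 -5.80000e-01
 -1.50000e-02  2.20100e+00  5.46379e+02 -1.36340e+01  1.42696e+02] [0.512 0.622 0.519 0.032 0.026 0.023 0.    0.013 0.01  0.012]
```

```bash
cat >>h.py <<'E'
KC=KN+[.8,.9,0]
def turn(y):
    bot.movel(KC-[0,0,19],rot=[pi,0,y]); m,_=avg(8)
    print('%.3f act %.3f t%.2f Mz %.3f F'%(y,m[6],bot.get_state()['t'],m[5]),m[:3].round(1),m[7:9].round(1)); return m
E
python3 - <<'E'
from h import *
y=2.2; m=turn(y)
for i in range(8):
    y+=.04; m=turn(y)
    if m[5]>.03: break
E
```

```text
2.200 act 2.200 t4.46 Mz 0.059 F [0.8 1.7 5. ] [546.4 -13.6]
2.240 act 2.240 t4.78 Mz 0.046 F [1.2 1.8 5.4] [546.5 -13.6]
```

```bash
python3 - <<'E'
from h import *
y=2.24
for i in range(3):
    y+=.04; m=turn(y)
E
```

```text
2.280 act 2.280 t5.09 Mz 0.080 F [1.2 1.7 5.3] [546.5 -13.5]
2.320 act 2.320 t5.41 Mz 0.099 F [1.4 2.  5.2] [546.6 -13.5]
2.360 act 2.360 t5.72 Mz 0.099 F [1.9 2.3 5. ] [546.6 -13.4]
```

```bash
python3 - <<'E'
from h import *
for y in (2.32,2.28,2.32,2.36): m=turn(y)
E
```

```text
2.320 act 2.319 t6.04 Mz -0.095 F [1.5 2.1 5.2] [546.6 -13.5]
2.280 act 2.279 t6.36 Mz -0.098 F [1.2 1.9 5.2] [546.5 -13.5]
2.320 act 2.320 t6.67 Mz 0.097 F [1.1 1.8 5.1] [546.6 -13.5]
2.360 act 2.360 t6.99 Mz 0.105 F [1.  2.1 4.9] [546.6 -13.4]
```

```bash
python3 - <<'E'
from h import *
y=2.36
while y<3.9:
    y+=.05; m=turn(y)
    if abs(m[5]-.1)>.04: break
E
```

```text
2.410 act 2.409 t7.31 Mz 0.056 F [1.7 2.1 5.1] [546.7 -13.4]
```

```bash
python3 - <<'E'
from h import *
y=2.41
for i in range(4):
    y+=.03; m=turn(y)
    if m[5]<-.03 or m[5]>.13: break
E
```

```text
2.440 act 2.439 t7.62 Mz 0.045 F [1.6 2.5 5.3] [546.7 -13.3]
2.470 act 2.470 t7.94 Mz 0.121 F [2.3 2.8 5. ] [546.7 -13.3]
2.500 act 2.500 t8.26 Mz 0.098 F [2.4 3.2 5.1] [546.8 -13.2]
2.530 act 2.530 t8.57 Mz 0.057 F [2.3 3.3 5.1] [546.8 -13.2]
```

```bash
python3 - <<'E'
from h import *
y=2.53
while y<3.9:
    y+=.04; m=turn(y)
    if m[5]<-.03 or m[5]>.14: break
E
```

```text
2.570 act 2.569 t8.89 Mz 0.090 F [2.4 2.9 4.9] [546.8 -13.2]
2.610 act 2.610 t9.21 Mz 0.153 F [2.1 3.2 5.2] [546.9 -13.1]
```

```bash
python3 - <<'E'
from h import *
for y in (2.58,2.55,2.58,2.61,2.64): m=turn(y)
E
```

```text
2.580 act 2.579 t9.53 Mz -0.078 F [2.4 3.4 4.8] [546.8 -13.1]
2.550 act 2.549 t9.84 Mz -0.072 F [2.6 3.2 5.2] [546.8 -13.2]
2.580 act 2.580 t10.16 Mz 0.127 F [2.5 3.3 5. ] [546.8 -13.1]
2.610 act 2.610 t10.47 Mz 0.158 F [2.7 3.6 5.2] [546.9 -13.1]
2.640 act 2.640 t10.79 Mz 0.186 F [2.6 3.4 5.1] [546.9 -13. ]
```

```bash
python3 - <<'E'
from h import *
for y in (2.625,2.61,2.64,2.67): m=turn(y)
E
```

```text
2.625 act 2.624 t11.11 Mz -0.000 F [3.2 3.7 5. ] [546.9 -13.1]
2.610 act 2.609 t11.43 Mz 0.029 F [2.6 3.7 5.2] [546.9 -13.1]
2.640 act 2.640 t11.74 Mz 0.153 F [3.  3.6 5. ] [546.9 -13. ]
2.670 act 2.670 t12.06 Mz 0.227 F [2.9 3.7 5.1] [546.9 -13. ]
```

```bash
python3 - <<'E'
from h import *
y=2.67
while y<2.84:
    y+=.02; m=turn(y)
    if m[5]<.0 or m[5]>.45: break
E
```

```text
2.690 act 2.690 t12.38 Mz 0.157 F [2.6 3.7 4.9] [546.9 -13. ]
2.710 act 2.710 t12.69 Mz 0.132 F [3.2 4.5 4.9] [547.  -12.9]
2.730 act 2.730 t13.01 Mz 0.168 F [3.3 4.7 5.2] [547.  -12.9]
2.750 act 2.750 t13.32 Mz 0.130 F [3.3 3.8 5.1] [547.  -12.9]
2.770 act 2.770 t13.64 Mz 0.100 F [2.9 4.1 5.1] [547.  -12.8]
2.790 act 2.790 t13.96 Mz -0.055 F [2.8 4.9 5.4] [547.  -12.8]
```

```bash
python3 - <<'E'
from h import *
for y in (2.81,2.795,2.78): m=turn(y)
E
```

```text
2.810 act 2.809 t14.28 Mz -0.118 F [3.3 4.8 5.2] [547.  -12.8]
2.795 act 2.794 t14.59 Mz -0.148 F [3.2 4.7 5.3] [547.  -12.8]
2.780 act 2.780 t14.91 Mz -0.059 F [3.  4.6 5.7] [547.  -12.8]
```

```bash
sed -i 's/^SX,SY,SA=.*/SX,SY,SA=595.9,-63.0,0.09/; s/^KC=.*/KC=np.array([545.9,-13.4,161])/' h.py; python3 - <<'E'
from h import *
m=turn(2.775)
bot.grip(1.0); show('open')
bot.movel(KC+[0,0,75],max_speed=120)
b=ballp(0); Y=pi+SA+.75
bot.move_ptp(b+[0,0,65],[pi,0,Y]); show('above ball')
print(bot.movel(b-[0,0,19],max_speed=90,threshold=10)); show('down')
a=imaging.capture("side")[150:270,250:410]; b2=imaging.capture("top")[120:250,260:410]
f=lambda x:np.clip(cv2.resize(x,(600,480),interpolation=cv2.INTER_CUBIC)*1.5,0,255).astype('u1')
cv2.imwrite("pics/b1.png",cv2.resize(np.hstack([f(a),f(b2)]),(800,320)))
E
```

```text
2.775 act 2.775 t15.22 Mz 0.027 F [2.6 3.9 5.4] [547.  -12.8]
open t15.76 [545.6 -13.5 141.8] [-3.141e+00 -1.000e-03  2.775e+00] F [-0.    0.31 -0.34] M [ 0.009 -0.006 -0.013] op0.996
above ball t18.05 [ 578.9 -209.6  236.6] [ 3.141 -0.    -2.302] F [-0.35 -0.05 -0.11] M [0.041 0.    0.005] op0.999
False
down t19.13 [ 579.5 -210.3  153.7] [-3.14   0.    -2.302] F [-1.   -0.33  0.56] M [ 0.028 -0.018 -0.006] op1.000
```

View pics/b1.png

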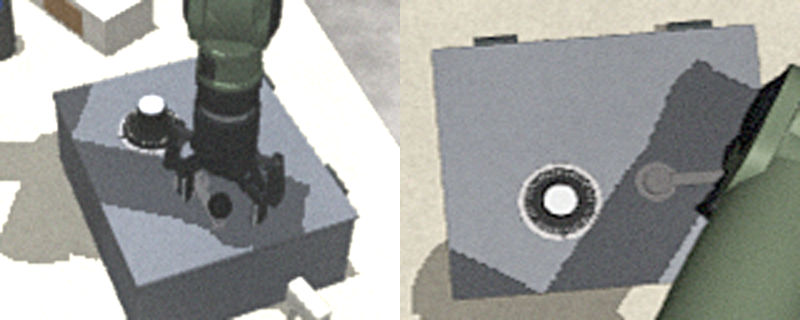

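The side view (left) shows the ball at about (219,207), between the two open fingers. The dial was released with almost zero torque. Next: grip the ball and turn with a force threshold.

```bash
cat >>h.py <<'E'
def hturn(th,off,thr=9):
    r=bot.movel(ballp(th)-[0,0,19]+off,rot=[pi,0,pi+SA+.75-th],max_speed=60,threshold=thr)
    s=bot.get_state(); g=s['tcp_pos']-S([-30,-55,0]); ang=(-pi/2+SA)-np.arctan2(g[1],g[0])
    print('%.3f hit %s ang %.3f r %.1f t%.2f F'%(th,r,ang,np.hypot(*g[:2]),s['t']),s['contact_force'].round(1),'M',s['wrist_torque'].round(2)); return r
E
python3 - <<'E'
from h import *
bot.grip(0,30); s=show('grip'); m,_=avg(5); print(m[:3])
off=np.zeros(3); off[:2]=m[:2]/5
print(off)
for th in (0,.03,.06,.1,.15):
    if hturn(th,off): break
E
```

```text
grip t19.80 [ 577.9 -209.1  153.3] [ 3.139  0.    -2.301] F [-4.49  2.57  5.27] M [0.683 0.859 0.011] op0.336
[-4.06909592  2.85221022  5.46822189]
[-0.81381918  0.57044204  0.        ]
0.000 hit False ang 0.012 r 88.9 t20.09 F [-3.6  2.7  5.5] M [ 0.63  0.74 -0.01]
0.030 hit False ang 0.036 r 88.9 t20.34 F [-0.6  3.6  4.9] M [0.85 0.29 0.07]
0.060 hit False ang 0.065 r 89.0 t20.59 F [-0.3  4.7  5.8] M [0.85 0.2  0.15]
0.100 hit False ang 0.107 r 89.0 t20.84 F [-1.2  4.1  6. ] M [0.86 0.28 0.15]
0.150 hit False ang 0.159 r 89.0 t21.09 F [0.1 3.8 5.7] M [0.82 0.34 0.06]
```

```bash
python3 - <<'E'
from h import *
off=np.array([-.8,.6,0])
for th in (.25,.35,.45,.55,.65,.7,.74,.76,.78,.80):
    if hturn(th,off): break
bot.dwell(.2); hturn(th,off)
E
```

```text
0.250 hit False ang 0.265 r 89.2 t21.39 F [-2.2  4.   5.7] M [ 0.9   0.46 -0.  ]
0.350 hit False ang 0.365 r 89.3 t21.69 F [-2.3  3.4  7. ] M [0.89 0.45 0.  ]
0.450 hit False ang 0.465 r 89.4 t21.99 F [-1.2  3.7  6.7] M [ 0.94  0.5  -0.05]
0.550 hit False ang 0.565 r 89.6 t22.29 F [-1.8  4.6  7.4] M [0.95 0.44 0.05]
0.650 hit False ang 0.665 r 89.7 t22.59 F [-2.9  3.9  6. ] M [0.93 0.41 0.04]
0.700 hit False ang 0.710 r 89.8 t22.84 F [-0.5  3.3  5.6] M [0.73 0.21 0.07]
0.740 hit False ang 0.748 r 89.8 t23.09 F [-0.   2.4  4.8] M [0.65 0.13 0.12]
0.760 hit False ang 0.765 r 89.8 t23.34 F [1.  1.9 5.2] M [ 0.59 -0.12  0.22]
0.780 hit False ang 0.770 r 89.8 t23.59 F [ 4.9 -1.3  1.9] M [-0.09 -1.03  0.61]
0.800 hit False ang 0.775 r 90.3 t23.84 F [ 7.1 -4.5  0.1] M [-0.67 -1.33  0.04]
0.800 hit False ang 0.775 r 90.3 t24.29 F [ 6.2 -3.9 -1.3] M [-0.76 -1.32  0.03]
```

```bash
cat >>h.py <<'E'
def lift(a,off,th=.785,thr=15,sp=60,c=-19.):
    Rm=R.from_euler('z',SA)*R.from_euler('y',a)*R.from_euler('z',pi-.05)*R.from_euler('x',pi)
    z=Rm.apply([0,0,1]); r=bot.movel(ballp(th,a)-c*z+off,rot=Rm.as_euler('xyz'),max_speed=sp,threshold=thr)
    s=bot.get_state(); g=s['tcp_pos']+c*R.from_euler('xyz',s['orientation']).apply([0,0,1])
    print('a %.3f hit %s t%.2f ball'%(a,r,s['t']),g.round(1),'exp',ballp(th,a).round(1),'F',s['contact_force'].round(1),'op%.3f'%s['opening']); return r
E
python3 - <<'E'
from h import *
off=np.array([-.8,.6,0])
for a in (0,.03,.06,.1,.15,.2):
    if lift(a,off): break
E
```

```text
a 0.000 hit False t24.54 ball [ 513.8 -190.4  172.5] exp [ 513.3 -189.6  172. ] F [ 5.2 -3.7  2.1] op0.328
a 0.030 hit False t24.82 ball [ 515.6 -190.2  179.5] exp [ 515.1 -189.4  179.3] F [ 5.6 -2.7  1.4] op0.331
a 0.060 hit False t25.09 ball [ 517.5 -190.   186.5] exp [ 517.2 -189.3  186.5] F [ 5.  -3.3  0.7] op0.332
a 0.100 hit True t25.30 ball [ 519.9 -190.1  192.6] exp [ 520.2 -189.   196. ] F [-1.1 -1.8  3.2] op0.329
```

```bash
python3 - <<'E'
from h import *
show(); a=imaging.capture("side")[130:280,230:430]
cv2.imwrite("pics/c1.png",np.clip(cv2.resize(a,(800,600),interpolation=cv2.INTER_CUBIC)*1.4,0,255).astype('u1'))
E
```

```text
t25.30 [ 518.2 -190.3  173.6] [-3.134 -0.089 -3.102] F [-1.06 -1.81  3.24] M [-0.186  0.158  0.123] op0.329
```

View pics/c1.png

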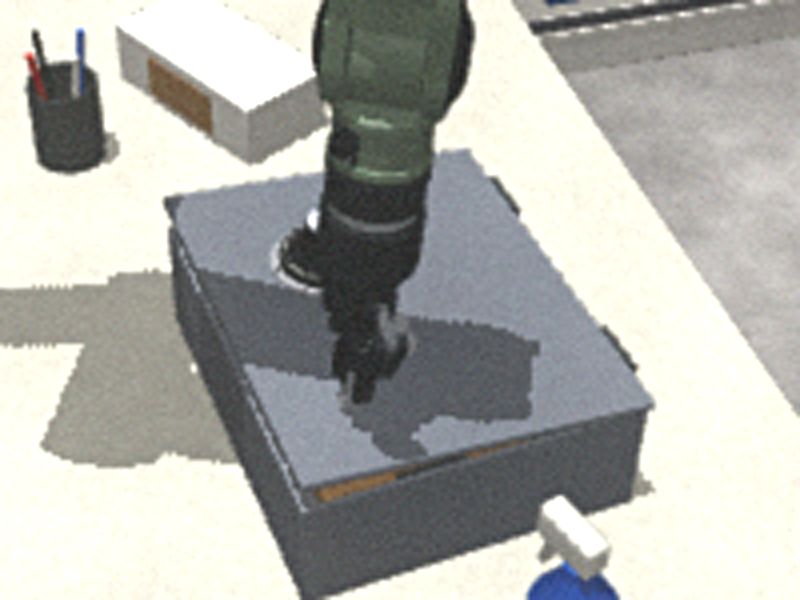

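The lid is opening: there is a gap along its right edge, around (480,460), and the ball is still held. The trip was a transient, so I'll continue.

```bash
python3 - <<'E'
from h import *
off=np.array([-.8,.6,0])
for a in (.1,.15,.2,.26,.32,.38,.44,.49,.525):
    if lift(a,off,th=.775,thr=25): break
E
```

```text
a 0.100 hit False t25.60 ball [ 520.3 -189.8  195. ] exp [ 520.9 -189.6  196. ] F [ 4.5 -3.5 -3. ] op0.328
a 0.150 hit False t25.96 ball [ 524.7 -189.4  207.1] exp [ 525.2 -189.2  207.7] F [ 4.3 -4.5 -1.9] op0.326
a 0.200 hit False t26.32 ball [ 529.6 -188.9  218.6] exp [ 530.1 -188.7  219.1] F [ 3.7 -4.7 -0.2] op0.326
a 0.260 hit False t26.72 ball [ 536.1 -188.3  231.8] exp [ 536.8 -188.1  232.5] F [ 3.8 -5.2 -1.3] op0.327
a 0.320 hit False t27.12 ball [ 543.3 -187.7  244.6] exp [ 544.2 -187.5  245.5] F [ 3.2 -5.4 -1.8] op0.327
a 0.380 hit False t27.52 ball [ 551.3 -187.   256.9] exp [ 552.3 -186.7  258.1] F [ 2.3 -4.6 -1.8] op0.330
a 0.440 hit False t27.92 ball [ 560.1 -186.2  268.8] exp [ 561.3 -185.9  270.1] F [ 1.4 -5.4 -2.4] op0.332
a 0.490 hit False t28.27 ball [ 568.1 -185.5  278.6] exp [ 569.2 -185.2  279.6] F [ 2.4 -5.4 -1.9] op0.328
a 0.525 hit False t28.57 ball [ 574.  -185.   285.1] exp [ 575.1 -184.7  286.1] F [ 2.2 -4.8 -1. ] op0.329
```

```bash
python3 - <<'E'
from h import *
bot.dwell(.3); bot.grip(1.0); s=show('open')
z=R.from_euler('xyz',s['orientation']).apply([0,0,1])
for d in (80,60,45):
    try: bot.movel(s['tcp_pos']-d*z,max_speed=80); print(d); break
    except bot.IKError: pass
s=show('back')
p=s['tcp_pos']; bot.movel(p+[-120,0,60],rot=[pi,0,pi+SA-.05],max_speed=120)
show(); 
bot.move_ptp([350,300,380],[pi,0,2.8]); bot.dwell(.2); s=show()
a=imaging.capture("side")[100:350,180:500]; cv2.imwrite("pics/d1.png",np.clip(cv2.resize(a,(768,600),interpolation=cv2.INTER_CUBIC)*1.4,0,255).astype('u1'))
cv2.imwrite("pics/d2.png",imaging.capture("top"))
E
```

```text
open t29.46 [ 564.8 -184.8  269.7] [-3.113 -0.524 -3.109] F [ 0.13 -0.16 -0.25] M [ 0.013 -0.51   0.036] op0.997
45
back t30.18 [ 587.2 -182.8  308.2] [-3.113 -0.525 -3.109] F [-0.79  0.24 -0.19] M [ 0.102 -0.463  0.047] op1.002
t31.59 [ 467.6 -182.7  367.6] [ 3.141e+00 -1.000e-03 -3.101e+00] F [-0.14  0.72 -0.34] M [-0.032 -0.039  0.008] op0.997
t33.60 [350.5 299.5 379.9] [-3.141 -0.     2.799] F [ 0.12 -0.35 -0.06] M [ 0.038 -0.007  0.033] op1.004
```

View pics/d1.png

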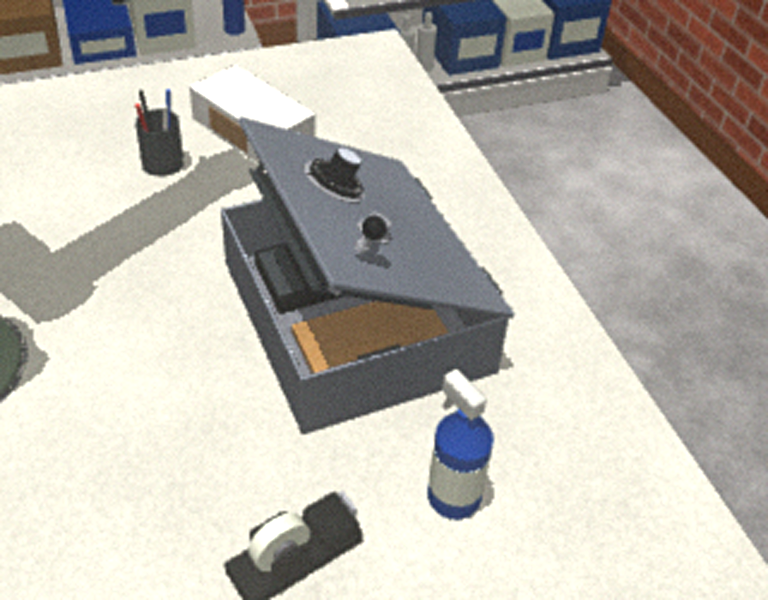

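View pics/d2.png

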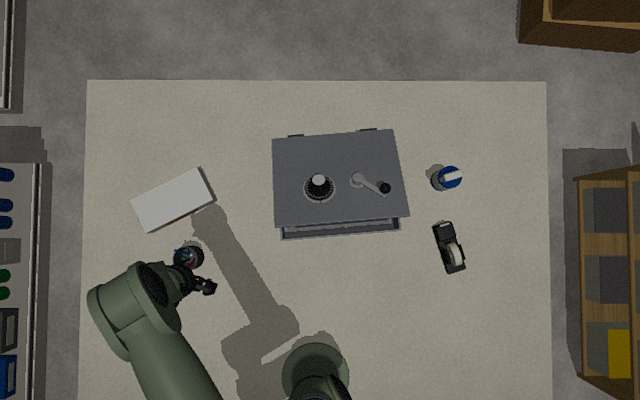

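The lid is up and staying there, with the other items where they were. Ball is at top (385,188) and side (336,194.6). I'll use those to check the lid and handle angles, then hand in.

```bash
python3 - <<'E'
from h import *
from scipy.optimize import least_squares as ls
# ball and near lid corners (top: left 274,227; right 409,216)
f=lambda p:np.r_[(proj("top",ballp(p[0],p[1]))-[385,188]).ravel(),(proj("side",ballp(p[0],p[1]))-[335.8,194.6]).ravel(),
 (proj("top",lidp([-150,180,125],p[1]))-[274,227]).ravel(),(proj("top",lidp([-150,-180,125],p[1]))-[409,216]).ravel(),
 (proj("side",lidp([-150,180,125],p[1]))-[280.5,150]).ravel(),(proj("side",lidp([-150,-180,125],p[1]))-[320,220.5]).ravel()]
r=ls(f,[.7,.5]); print(r.x,r.fun.round(1))
d=cv2.absdiff(cv2.imread("pics/top0.png"),cv2.imread("pics/d2.png")).max(2)
for n,(u,v) in dict(env=(172,200),clean=(447,178),tape=(448,247)).items(): print(n,(d[v-32:v+32,u-22:u+22]>40).sum())
if abs(r.x[1]-.52)<.06: bot.sign_off(); print('signed',bot.get_state()['t'])
E
```

```text
[0.724071   0.49559211] [ 0.1  0.3 -0.8  1.5  1.  -0.8 -0.6 -1.3 -0.8 -0.3 -1.7 -1.8]
env 27
clean 0
tape 0
the job is handed in; nothing more can be done
the job is handed in; nothing more can be done
```

The safe is open with the lid standing up by itself at about 30°. I handed the job in at roughly 34 s on the robot's clock, under the 72 s limit; no verdict is reported.

- **Dial:** I turned the gripped knob anticlockwise in small steps, with a few short back-turns to test the drag. After about 0.58 rad the torque changed from a pull onward (0.1 to 0.2 N m) to a pull back, which marks the notch. I released it there at about 0.03 N m.
- **Handle:** It passed the 0.02 rad blocking point freely, then reached the hard stop, with about 8 N at the tool there. The arm read 0.77 rad and the final pictures gave 0.72, so they disagree slightly around 0.75. The lid did unlock.
- **Lid:** I raised it to a commanded 0.525 rad (about 30°). The pictures after release gave 0.50 rad (28°), with a fit error of 1 to 2 pixels. One force threshold tripped early in the lift. A picture showed the lid opening normally, so I carried on.
- **Other items:** The cleaner and tape show no change in the top view. A few pixels differ at the envelopes, probably from the arm's shadow. The pens were next to the arm in the top view, so I judged them by eye from the side view, where they looked unmoved.

In the plain drag region the torque readings had the opposite sign to what I expected. I identified the notch from the pull-on and pull-back pattern instead, and the handle turning freely confirms it.

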